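Re-angle the tilting nail-dust extractor and pin it at 30 degrees

ROBOT

A 6-joint arm with a two-finger parallel gripper is mounted at the origin on the work surface. World frame = base frame: x ahead of the robot, y to its left, z up, the work surface at z = 0. Lengths are in m, angles in rad, forces in N, time in s.
With the tool pointing down it reaches from about 0.25 to 0.775 m from the base axis. Payload 4 kg.
Tool frame: the origin (TCP) lies at the very end of the fingers, on their centre line; the grasp point (between the pads) lies 19 mm behind it; z points along the fingers, y is the line along which they close (so a half turn about z gives the same grasp; the last joint's range is limited). The gripper opens to 94 mm and grips with 3 to 60 N. Pads are 16 mm wide; open, the fingers measure 119 mm over their backs; the gripper's body (75 mm by 177 mm) begins 78 mm behind the grasp point.
Start: joints at [-1.277, 0.087, 1.371, -0, 1.684, -0.103], TCP at [0.213, -0.507, 0.206] pointing down, gripper open.
Joint ranges: [-3.1, 3.1], [-0.76, 2.03], [0.27, 2.55], [-1.08, 4.22], [0.17, 2.65], [-2.57, 2.57]. Speed limits (rad/s): [2.79, 2.79, 3.14, 3.14, 3.14, 3.14].

INTERFACE

Orientations are given as [roll, pitch, yaw] about the fixed x, y, z axes, in that order (R = Rz(yaw) Ry(pitch) Rx(roll)).
In Python, from bench import robot gives the robot as it stands. The module is installed in compiled form; this text tells all that it offers.
- The arm moves only by the tool move_arm, never from a script. Its argument "deltas" is one flat list of numbers, 7 for each row, row after row: the turn, a rotation vector about the tool's x, y, z in rad, then the shift along the tool's x, y, z in cm, then the closure, from -1 (fully open) to 1 (shut). A call has 1 to 8 rows; each row is the pose to reach, as a shift and turn from the pose commanded when the call began, along the tool's axes at that moment; what a row does not reach only later rows make up. A row lasts 1/10 s, in which the tool goes at most 50 mm and 8.59 degrees, less where a joint would pass 70% of its speed; a pose out of reach is approached as far as the arm can. A call with a gripper value outside its range is refused whole. The fingers move at their own pace and stop on an object; the grip force is fixed at half the most. Time passes only in rows, so rows that repeat a pose let the fingers close. It gives the time, the measured TCP pose, the force, the opening and the grip force at its end, in the units of the state.
- robot.get_obs(): the state, without advancing time (a new reading comes with each control period).
- robot.snapshot(name): name is "scene" or "top"; returns a dict with "image" (400x640x3 uint8, red, green, blue), "depth" (400x640 float32, m along the optical axis (not along the pixel's ray), 0 where there is no reading), "fov_y" (degrees; the focal length in pixels is half the picture's height over the tangent of half this angle, whatever the lens; pixels are square), "cx", "cy" (the principal point, pixels), "origin" and "orientation" of the camera in the world. Camera axes: x right, y up, looking along -z (the intrinsics and any distortion apply to the point x, -y, -z); pixel columns grow to the right and rows downward; lengths in m; the calibration is good to about 2 mm. A picture is of the moment at which its call begins.
- robot.close_job(): hands the job in; it is judged then, once.
The state is a dict: "time": time; "joint_positions": joint angles; "qvel": joint speeds; "joint_torque": joint torques, N m; "tool_pos": TCP position; "ee_rot": TCP orientation; "wrist_force": force on the tool from outside, world axes, zero at the start; "wrist_torque": the same for the moment, N m; "width": finger opening in m; "finger_force": force on a finger pad.
Only numpy, scipy, OpenCV 4.12 (cv2) and the standard library are available. Lean on these libraries where they do the work, as an engineer would, in place of code of your own. Each camera call takes 0.05 s, during which the arm holds its last target. There are 200 camera calls.

TASK

The pink dust extractor on the nail desk is locked level; I need its grille tipped 30 degrees towards the client's chair on the far side. Draw the locking bolt out of the quadrant, tip the head over until the 30-degree hole lines up with the bolt, and push the bolt fully home in it again so the head is locked. Leave the jar, the brush pot and the phone on its stand where they are.

Things in the scene. Friction and masses are not known exactly. Their poses are not given: they have to be found in the camera images.
- cradle: Steel cradle screwed to the desk, does not move. Origin: centre of its base plate's underside, on the desk; x points to the far side (client's chair), y to the side with the bolt, z up. Base plate 190 (x) x 260 (y) x 8 mm, plus a tongue 90 mm wide out to y = 285 mm under the bolt. White cheek plates, 6 mm thick, at y = -113 and +113 mm, 153 mm high, up to 100 mm wide, carry the head.
- trunnion (a point): Middle of the trunnion axis about which the head swings: parallel to the cradle's y, at its x = 0, y = 0, 125 mm above the desk. Does not move.
- extractor (a joint): Tilt of the extractor head, rad. 0 = level; grows as the far edge (cradle +x, with the palm rest) goes down; free travel -0.02 to 0.81. The head is a pink box 190 (x) x 200 (y) x 62 mm centred on the axis, grille on top, 0.7 to 1.1 kg, balanced. Trunnion friction of 0.35 Nm keeps it at any angle it is left at; with the bolt out, about 5 N pressed on the palm rest tips it.
- palm_rest (a point): Centre of the upper face of the hard black palm rest along the head's far edge, 46 (x) x 150 (y) mm, 10 mm proud of the pink top, its top face 41 mm from the axis. When level 68 mm beyond the axis (cradle +x), 166 mm above the desk. Moves with the head.
- near_edge (a point): Point on the top face by the head's near edge, mid-width: when level 80 mm before the axis (cradle -x), 156 mm above the desk. Pressed down, it tips the head back. Moves with the head.
- hole_30 (a point): Centre of the 30-degree index hole in the steel quadrant plate that is fixed to the head outside the +y cheek (y = 122 to 128 mm, outer radius 97 mm) and swings with it. Four holes 12 mm wide, 80 mm from the axis, for 0, 15, 30, 45 degrees (0, 0.262, 0.524, 0.785 rad). At its angle a hole stands straight below the axis, in line with the bolt.
- lock_bolt (a joint): Slide of the locking bolt along cradle +y, m. 0 = fully home, 0.040 = drawn out to its stop; its nose leaves the quadrant at 0.020. Friction about 2.5 N; it stays where left. Pin 10 mm thick, 45 mm above the desk, round nose: pushed with 10 to 15 N it enters and centres a hole up to 2.5 degrees off; further off it butts on the plate at about 0.02.
- bolt_nose (a point): Tip of the bolt's round nose: cradle x = 0, y = 108 mm when home, 148 mm when drawn out, 45 mm above the desk. Hidden by the cheek and quadrant when home.
- bolt_knob (a point): Centre of the black ball knob, 26 mm diameter, on the bolt's upright handle: 118 mm above the desk, cradle x = 0, y = 195 mm when home, 235 mm when drawn out. Below it a round bar 12 mm thick, bare from 60 to 106 mm above the desk; push or hook it from either side, or pinch it from above. 61 mm of free gap between handle and quadrant when home.
- bolt_guide (a point): Top centre, 60 mm above the desk, of the inner of the two dark blocks that carry the bolt. Both are 40 mm in x; the inner spans cradle y = 150 to 175 mm, the outer y = 247 to 267 mm, equally high. They do not move.
- powder_jar: Bystander: clear jar of powder with blue lid, 62 mm diameter, 68 mm high, loose. Origin: centre of its underside.
- brush_pot: Bystander: white pot 72 mm diameter, 95 mm high, with brushes to about 215 mm, loose. Origin: centre of its underside.
- phone_stand: Bystander: dark phone, 150 mm wide, lying sideways on a small pink stand, foot 85 (x) x 74 (y) mm, about 92 mm high in all, loose, one piece. Origin: centre of the foot's underside.

How it is judged:
On the way, in this order (a step that is already met when the one before it is completed fails the run):
1. the bolt is drawn out of the quadrant while the head is still level (value of joint lock_bolt above 0.018 m and value of joint extractor below 0.1 rad), for 0.1 s.
2. the head is tipped to about 30 degrees (value of joint extractor between 0.464 and 0.584 rad), for 0.2 s.
At the end, for the whole second after the job is handed in: The head stands at 30 degrees (0.524 rad, within 0.03 rad), the locking bolt is home in the 30-degree hole (within 4 mm of its stop), and jar, brush pot and phone stand are within 30 mm of where they stood (value of joint extractor between 0.494 and 0.554 rad and value of joint lock_bolt below 0.004 m and distance of each of powder_jar, brush_pot, phone_stand from where it was at the start of the episode below 0.03 m); the robot touches nothing.
It fails at once if the jar, the brush pot or the phone stand is knocked over (angle between any of powder_jar, brush_pot, phone_stand's own z axis and vertical above 0.6 rad).
It also fails if it takes over 61 s, if anything falls off the work surface, if the arm or the gripper's body presses on something with over 40 N, if the wrist force passes 120 N, or if a joint passes its speed limit or range.

## Working session

There is one attempt and no reset: what is moved stays moved. The work goes in short steps, Python scripts to look and compute and a tool call to move; the robot and the scene stay as the last step left them, time stands still between calls to the robot, and variables do not carry over. Pictures are saved under pics/ and viewed, at most 10 in all, crops included, and the job is handed in when it is done.

Besides the shell and the picture viewer there is one more tool, called after ">>>" as name(argument=value, ...), one argument or row to a line, values as JSON. move_arm: Moves the arm, as the interface text tells. Its arguments: {"type":"object","properties":{"deltas":{"type":"array","items":{"type":"number"}}},"required":["deltas"]}

```bash
mkdir -p pics; cat > h.py <<'E'
import numpy as np,cv2
from bench import robot
def snap(n):
    s=robot.snapshot(n);return s
def info(s): return {k:s[k] for k in s if k not in('image','depth')}
def K(s):
    f=200/np.tan(np.radians(s['fov_y'])/2);return f,s['cx'],s['cy']
E
python3 - <<'E'
from h import *
for n in("scene","top"):
    s=snap(n);cv2.imwrite(f'pics/{n}0.png',s['image'][...,::-1]);print(n,info(s),s['depth'].min(),s['depth'].max());np.savez(n+'0.npz',**s)
print(robot.get_obs())
E
```

```text
scene {'fov_y': 53.59578419167512, 'cx': 320.0666968936681, 'cy': 199.1862542625638, 'origin': array([1.02315113, 0.25882191, 0.94498153]), 'orientation': array([0.62399274, 0.01361582, 2.23993407])} 0.0 3.2719684
top {'fov_y': 49.68550155187121, 'cx': 318.46259980482137, 'cy': 197.74873817950996, 'origin': array([ 0.43098098, -0.08744624,  1.24363874]), 'orientation': array([ 0.12763912, -0.02896493, -1.58723001])} 0.0 2.2027705
{'time': 0.1, 'joint_positions': array([-1.27709711e+00,  8.78884652e-02,  1.37210529e+00, -3.48922173e-05,
        1.68358787e+00, -1.03127114e-01]), 'qvel': array([ 0.00012797, -0.0011589 , -0.00300881, -0.00157866, -0.00188885,
        0.00081112]), 'joint_torque': array([ 1.54039342e-03, -3.41253090e+01, -3.03300691e+01,  7.18532922e-02,
        3.04954033e-02, -9.02561055e-05]), 'tool_pos': array([ 0.21239801, -0.50679692,  0.20441609]), 'ee_rot': array([-3.13961067e+00, -1.70260020e-04,  3.96822269e-01]), 'wrist_force': array([0.12099537, 0.7173017 , 0.01669371]), 'wrist_torque': array([ 0.03071329, -0.00330154,  0.01785171]), 'finger_force': 0.0, 'width': 0.09394883011305055}
```

View pics/scene0.png

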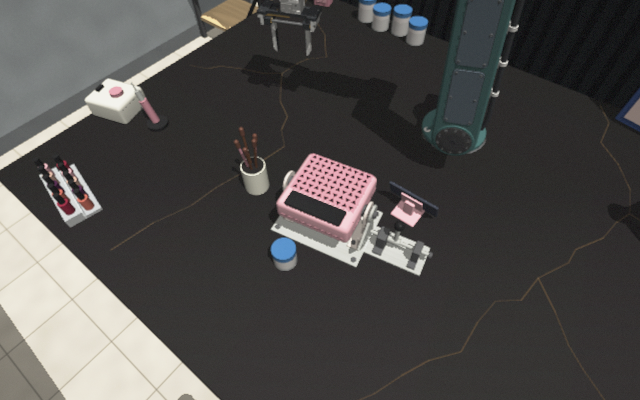

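View pics/top0.png

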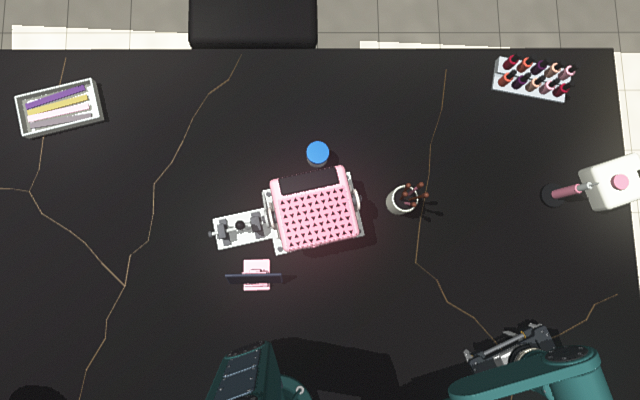

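Top view: the pink head is centred near (315,210), the palm rest at (310,180) on the far side, and the bolt knob near (240,226) on the left. The jar is at (317,153), the pot at (402,200) and the phone at (255,275).

```bash
cat >> h.py <<'E'
from scipy.spatial.transform import Rotation as Ro
def cloud(s):
    f,cx,cy=K(s);d=s['depth'];v,u=np.indices(d.shape)
    P=np.stack([(u-cx)*d/f,-(v-cy)*d/f,-d],-1)
    return P@Ro.from_euler('xyz',s['orientation']).as_matrix().T+s['origin']
E
python3 - <<'E'
from h import *
for n in("top","scene"):
    s=dict(np.load(n+'0.npz'));P=cloud(s);im=s['image'].astype(int);ok=s['depth']>0
    if n=="top":
        print('desk z',np.median(P[300:340,120:180,2]))
    near=(abs(P[...,0]-.45)<.3)&(abs(P[...,1]+.05)<.35)&ok
    pink=near&(im[...,0]-im[...,1]>40)&(P[...,2]>.145)&(P[...,2]<.175)
    dark=near&(im.max(-1)<70)&(P[...,2]>.155)&(P[...,2]<.175)
    for nm,m in(('pink',pink),('dark',dark),('both',pink|dark)):
        m=cv2.morphologyEx(m.astype(np.uint8),cv2.MORPH_OPEN,np.ones((3,3)))
        nl,l,st,_=cv2.connectedComponentsWithStats(m)
        if nl<2: continue
        m=l==1+st[1:,4].argmax()
        q=P[m];r=cv2.minAreaRect((q[:,:2]*1000).astype(np.float32));print(n,nm,m.sum(),r,np.median(q[:,2]),q.mean(0))
    if n=="top":
        c=np.array([0,0])
    # knob & bars
    k=near&(P[...,2]>.1)&(P[...,2]<.14)&(P[...,1]>.02)
    nl,l,st,c=cv2.connectedComponentsWithStats(k.astype(np.uint8))
    for i in range(1,nl):
        if st[i,4]>8: q=P[l==i];print(n,'hi',st[i],q.mean(0).round(4),q.min(0).round(3),q.max(0).round(3))
    # blobs above desk
    k=near&(P[...,2]>.03)
    nl,l,st,c=cv2.connectedComponentsWithStats(k.astype(np.uint8))
    for i in range(1,nl):
        if st[i,4]>20: q=P[l==i];print(n,'blob',st[i],q.mean(0).round(3),q.min(0).round(3),q.max(0).round(3))
s=dict(np.load('top0.npz'));c=s['image'][180:300,190:390,::-1]
a=cv2.resize(c,None,fx=4,fy=4,interpolation=cv2.INTER_CUBIC);cv2.imwrite('pics/c.png',a)
E
```

```text
desk z 0.0008995430394467263
top pink 1967 ((524.4682006835938, -142.1536865234375), (130.08193969726562, 120.70411682128906), 12.995593070983887) 0.15765437756127199 [ 0.52712149 -0.14715716  0.15761469]
top both 1976 ((524.4682006835938, -142.1536865234375), (130.08193969726562, 120.70411682128906), 12.995593070983887) 0.15765596642194546 [ 0.52713781 -0.1472147   0.15761717]
top hi [262 216   2   7  11] [0.5212 0.0222 0.1338] [0.512 0.021 0.13 ] [0.528 0.024 0.137]
top hi [235 220  10  10  81] [0.5073 0.0818 0.1273] [0.496 0.071 0.118] [0.519 0.094 0.134]
top hi [245 341  18   5  19] [0.2125 0.0461 0.1298] [0.206 0.023 0.108] [0.218 0.067 0.14 ]
top blob [306 141  23  25 442] [ 0.708 -0.123  0.067] [ 0.679 -0.153  0.03 ] [ 0.741 -0.091  0.076]
top blob [ 208  165  154   87 6796] [ 0.541 -0.091  0.148] [ 0.437 -0.233  0.03 ] [0.656 0.179 0.172]
top blob [387 182  42  32 770] [ 0.572 -0.35   0.119] [ 0.539 -0.39   0.03 ] [ 0.61  -0.32   0.224]
top blob [225 269  58  15 592] [0.371 0.052 0.066] [ 0.353 -0.022  0.03 ] [0.391 0.127 0.091]
top blob [ 205  341   76   59 3353] [0.209 0.02
[... 873 characters left out ...]
5]
scene hi [366 218   6  13  19] [0.5473 0.0212 0.1124] [0.537 0.02  0.101] [0.559 0.023 0.132]
scene hi [395 221  10  11  89] [0.5107 0.0851 0.1231] [0.496 0.072 0.11 ] [0.52  0.096 0.131]
scene blob [ 432    0   93  156 8356] [0.205 0.048 0.361] [ 0.15  -0.024  0.092] [0.228 0.118 0.543]
scene blob [ 234  127   35   63 1005] [ 0.582 -0.345  0.111] [ 0.539 -0.389  0.03 ] [ 0.612 -0.317  0.221]
scene blob [ 277  154  156  107 6920] [ 0.557 -0.07   0.138] [ 0.439 -0.232  0.03 ] [0.658 0.18  0.168]
scene blob [390 181  49  35 564] [0.378 0.057 0.063] [ 0.36  -0.019  0.031] [0.392 0.129 0.088]
scene blob [271 238  26  28 579] [ 0.714 -0.117  0.061] [ 0.68  -0.153  0.03 ] [ 0.742 -0.09   0.071]
```

View pics/c.png

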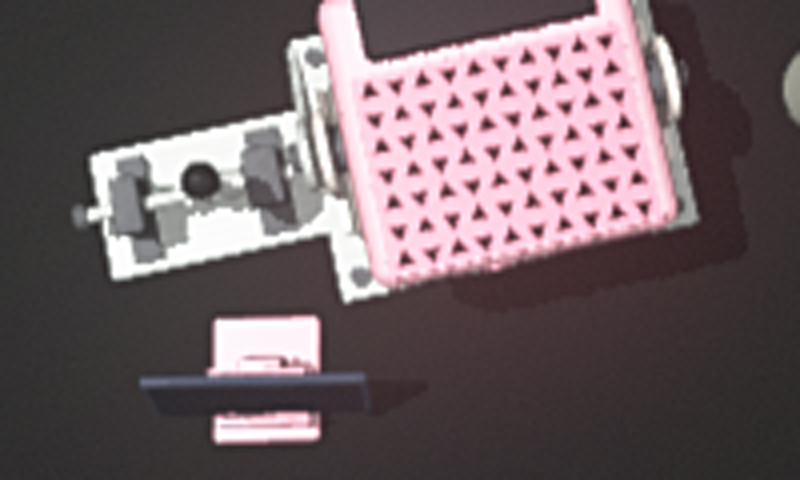

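>>> move_arm(
  deltas=[0,0,0.1,6,-5,-2,0,0,0,0.197,12.5,-10.8,-4.6,0,0,0,0.197,18,-15.5,-4.6,0,0,0,0.197,22,-19,-4.6,0,0,0,0.197,26,-22.4,-4.6,0,0,0,0.197,30,-25.8,-4.6,0,0,0,0.197,33,-28.4,-4.6,0,0,0,0.197,33,-28.4,-4.6,0],
)

```text
time: 0.9
tool_pos: [0.3896, -0.1513, 0.2502]
ee_rot: [3.141, -0.0, 0.199]
wrist_force: [0.5, -1.3, 0.3]
width: 0.0469
finger_force: 0.0
```

>>> move_arm(
  deltas=[0,0,0,3,-3.8,0,0,0,0,0,6,-7.6,0,0,0,0,0,9,-11.4,0,0,0,0,0,12,-15.2,0,0,0,0,0,14.5,-18.5,0,0,0,0,0,16.2,-20.6,0,0,0,0,0,16.2,-20.6,0,0,0,0,0,16.2,-20.6,0,0],
)

```text
time: 1.7
tool_pos: [0.5069, 0.0807, 0.2497]
ee_rot: [3.141, 0.002, 0.201]
wrist_force: [-0.4, -0.1, -0.1]
width: 0.0471
finger_force: 0.0
```

```bash
python3 - <<'E'
from h import *
o=robot.get_obs();print(o['tool_pos'],o['ee_rot'])
s=snap('scene');cv2.imwrite('pics/s1.png',cv2.resize(s['image'][90:300,240:520,::-1],None,fx=2.8,fy=2.8))
E
```

```text
[0.50690787 0.080701   0.2496553 ] [3.14109206e+00 1.93810456e-03 2.00789360e-01]
```

View pics/s1.png

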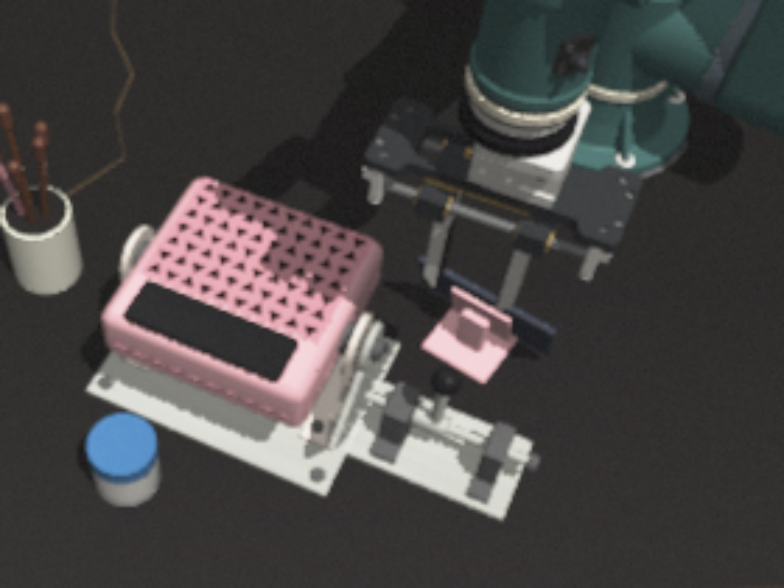

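Gripper hangs above the knob (crop ~ (445,380)), aligned with the bolt. Descend and pinch the bar.

>>> move_arm(
  deltas=[0,0,0,0,-0.2,4,0,0,0,0,0,-0.2,8,0,0,0,0,0,-0.2,12,0,0,0,0,0,-0.2,15,0,0,0,0,0,-0.2,17.3,0,0,0,0,0,-0.2,17.3,0,0,0,0,0,-0.2,17.3,0.5,0,0,0,0,-0.2,17.3,1],
)

```text
time: 2.55
tool_pos: [0.5082, 0.0821, 0.0797]
ee_rot: [3.141, -0.004, 0.199]
wrist_force: [0.7, -0.5, 0.5]
width: 0.0344
finger_force: 0.0
```

>>> move_arm(
  deltas=[0,0,0,0,0,0,1,0,0,0,0,0,0,1,0,0,0,0,0,0,1],
)

```text
time: 2.85
tool_pos: [0.5082, 0.0828, 0.0796]
ee_rot: [3.141, -0.004, 0.2]
wrist_force: [-0.2, 0.9, 6.5]
width: 0.0246
finger_force: 30.0
```

>>> move_arm(
  deltas=[0,0,0,0,-0.8,0,1,0,0,0,0,-1.6,0,1,0,0,0,0,-2.4,0,1,0,0,0,0,-3.2,0,1,0,0,0,0,-3.8,0,1,0,0,0,0,-3.8,0,1,0,0,0,0,-3.8,0,1],
)

```text
time: 3.55
tool_pos: [0.5005, 0.1204, 0.0795]
ee_rot: [3.141, -0.004, 0.2]
wrist_force: [-0.7, 0.2, 5.8]
width: 0.0249
finger_force: 30.0
```

>>> move_arm(
  deltas=[0,0,0,0,0,0,0,0,0,0,0,0,0,0,0,0,0,0,0,0,0,0,0,0,0,0,-4,0,0,0,0,0,0,-9,0,0,0,0,0,0,-14,1,0,0,0,0,0,-17,1,0,0,0,0,0,-17,1],
)

```text
time: 4.35
tool_pos: [0.5017, 0.1202, 0.2534]
ee_rot: [3.141, -0.011, 0.2]
wrist_force: [0.2, 0.5, 0.1]
width: 0.0266
finger_force: 0.0
```

>>> move_arm(
  deltas=[0,0,0,1.5,4.5,0,1,0,0,0,3,9,0,1,0,0,0,4.5,13.5,0,1,0,0,0,6,18,0,1,0,0,0,7.5,21.5,0,1,0,0,0,7.5,21.5,0,1,0,0,0,7.5,21.5,0,1],
)

```text
time: 5.05
tool_pos: [0.6149, -0.0763, 0.2447]
ee_rot: [-3.139, 0.004, 0.199]
wrist_force: [0.2, 1.0, 0.6]
width: 0.0005
finger_force: 0.0
```

```bash
cat >> h.py <<'E'
C=np.array([.547,-.108,.125]);Y=np.array([-np.sin(.2),np.cos(.2),0]);X=np.array([np.cos(.2),np.sin(.2),0])
def look(name='scene',save=None):
    s=snap(name);P=cloud(s);im=s['image'].astype(int)
    if save: cv2.imwrite(save,cv2.resize(s['image'][90:300,240:520,::-1],None,fx=2.8,fy=2.8))
    D=P-C;x,y,z=D@X,D@Y,D[...,2]
    m=(s['depth']>0)&(im[...,0]-im[...,1]>40)&(abs(y)<.085)&(abs(z)<.12)&(x>-.12)&(x<.03)&(x**2+z**2<.1**2)&(z>.01)
    A=np.c_[x[m],np.ones(m.sum())];b=z[m]
    for _ in range(5):
        c=np.linalg.lstsq(A,b,rcond=None)[0];r=b-A@c;k=abs(r)<2*np.median(abs(r))+1e-4;A,b=A[k],b[k]
    print(name,'tilt',-np.arctan(c[0]),'dist',c[1]*np.cos(np.arctan(c[0])),len(b))
    # knob
    k=(s['depth']>0)&(P[...,2]>.10)&(P[...,2]<.14)&(y>.17)&(y<.27)&(abs(x)<.04)&(im.max(-1)<80)
    if k.sum(): print('knob x,y,z',x[k].mean(),y[k].mean(),P[k][:,2].mean(),k.sum())
    o=robot.get_obs();t=o['tool_pos']-C;print('tcp cradle',t@X,t@Y,o['tool_pos'][2],'F',o['wrist_force'],'t',o['time'])
    return s,P
E
python3 - <<'E'
from h import *
look('scene','pics/s2.png');look('top')
E
```

```text
scene tilt 0.008362734835910416 dist 0.029536014546468262 682
knob x,y,z 0.0028619171925688297 0.23382775513198495 0.12299268587529508 94
tcp cradle 0.07295017357214657 0.01852158710365106 0.2457444823379315 F [-0.04343285 -0.15639893  0.26236883] t 5.1
top tilt 0.0026512765122227774 dist 0.03233574533902649 689
knob x,y,z -0.002136774584657832 0.23139389289244508 0.12793907714670064 67
tcp cradle 0.07306853379001028 0.01903560640702716 0.24655149726147738 F [0.02853078 0.48314988 0.72018704] t 5.15
```

View pics/s2.png

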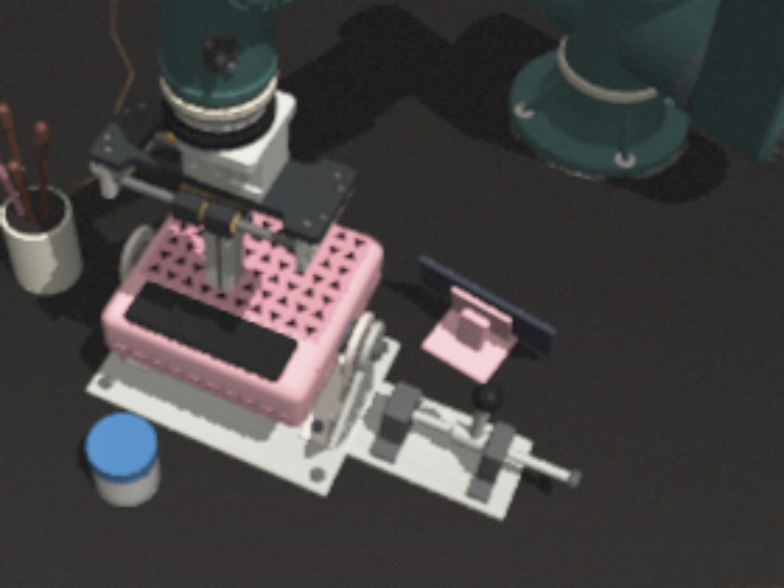

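Bolt is drawn out (knob at crop (487,398)) and the fingers hang over the palm rest. Press it down.

>>> move_arm(
  deltas=[0,0,0,0,0,4,1,0,0,0,0,0,7.2,1,0,0,0,0.1,0,8,1,0,0,0,0.2,0,8.6,1,0,0,0,0.3,0,9.2,1,0,0,0,0.4,0,9.8,1,0,0,0,0.5,0,10.4,1,0,0,0,0.5,0,10.6,1],
)

```text
time: 5.95
tool_pos: [0.6237, -0.0732, 0.145]
ee_rot: [3.141, -0.01, 0.201]
wrist_force: [2.8, 4.7, 5.3]
width: 0.0002
finger_force: 3.3
```

```bash
python3 - <<'E'
from h import *
look('scene');look('top')
E
```

```text
scene tilt 0.296885234343561 dist 0.02914489643876075 314
knob x,y,z 0.0029216181841606446 0.23382433090887483 0.1228241239943815 95
tcp cradle 0.08212652285908323 0.018831875503821333 0.14484239897181503 F [3.18875021 3.08032242 4.07764277] t 6.0
top tilt 0.28467238930440353 dist 0.03257536383465718 1095
knob x,y,z -0.0020974372843372293 0.23147068311661176 0.127632799924791 66
tcp cradle 0.08197003788318688 0.01864626878307452 0.14492119546244803 F [2.91637453 3.57061463 3.23372152] t 6.05
```

>>> move_arm(
  deltas=[0,0,0,0,0,0.4,1,0,0,0,0,0,0.8,1,0,0,0,0,0,1.2,1,0,0,0,0,0,1.4,1,0,0,0,0,0,1.4,1,0,0,0,0,0,1.4,1],
)

```text
time: 6.65
tool_pos: [0.6254, -0.0734, 0.1315]
ee_rot: [3.14, -0.014, 0.201]
wrist_force: [6.6, 4.3, 4.7]
width: 0.0005
finger_force: 3.7
```

```bash
python3 - <<'E'
from h import *
look('scene');look('top')
E
```

```text
scene tilt 0.4777076006823165 dist 0.029283492672038326 291
knob x,y,z 0.0029233834651890916 0.23382983321507472 0.1230851055565434 94
tcp cradle 0.08372454045138585 0.01829625267906542 0.13152948769926315 F [6.25053416 5.60750577 4.71780259] t 6.7
top tilt 0.45821300570229895 dist 0.03278450560251104 982
knob x,y,z -0.0022834391696530255 0.23125218364257735 0.12808946964843032 65
tcp cradle 0.08372546023450352 0.018272947189851552 0.13155210658780542 F [7.05076611 4.36218326 4.56935306] t 6.75
```

>>> move_arm(
  deltas=[0,0,0,0,0,0.2,1,0,0,0,0,0,0.35,1,0,0,0,0,0,0.35,1,0,0,0,0,0,0.35,1],
)

```text
time: 7.15
tool_pos: [0.6256, -0.0734, 0.128]
ee_rot: [3.14, -0.014, 0.201]
wrist_force: [7.6, 5.2, 5.1]
width: 0.0004
finger_force: 3.8
```

```bash
python3 - <<'E'
from h import *
look('scene','pics/s3.png');look('top')
E
```

```text
scene tilt 0.5138339293168428 dist 0.03006747235774683 357
knob x,y,z 0.0028331364851054922 0.23388918569326927 0.1230519456436347 93
tcp cradle 0.0839135134883098 0.01827547683893392 0.12798497603369743 F [8.07343319 4.22744371 4.86609348] t 7.2
top tilt 0.5070053988253219 dist 0.03269528990081033 1015
knob x,y,z -0.002272711576664825 0.2314740861160899 0.12785732694409022 67
tcp cradle 0.08390591708313044 0.018285255566229425 0.12803385609936083 F [6.82728437 4.45500838 4.5060371 ] t 7.25
```

View pics/s3.png

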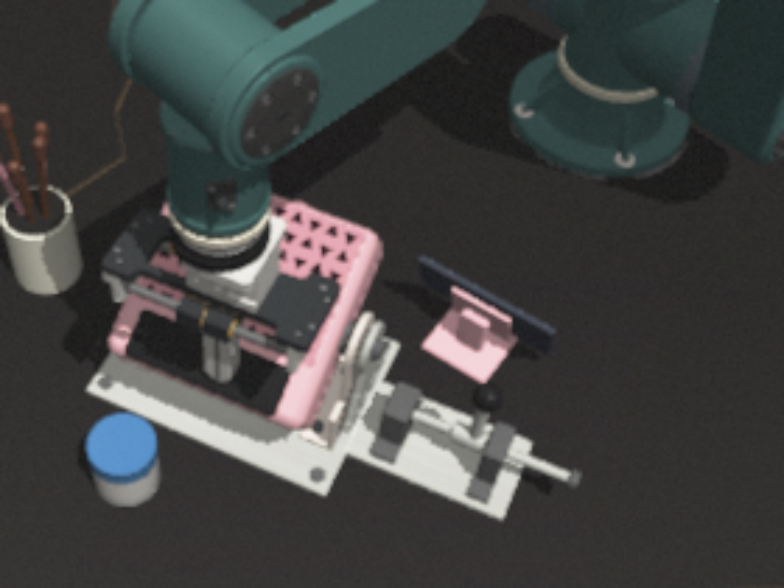

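>>> move_arm(
  deltas=[0,0,0,0,0,-4,1,0,0,0,0,0,-8,1,0,0,0,0,0,-12,1,0,0,0,0,-4,-14,0,0,0,0,-2,-8,-14,0,0,0,0,-4,-12,-14,0,0,0,0,-6,-16,-14,0,0,0,0,-8.4,-19,-14,0],
)

```text
time: 8.05
tool_pos: [0.4995, 0.0959, 0.2646]
ee_rot: [3.141, -0.002, 0.201]
wrist_force: [-0.4, 0.3, -0.2]
width: 0.0366
finger_force: 0.0
```

>>> move_arm(
  deltas=[0,0,0,0,-2.4,0,0,0,0,0,0,-2.4,0,0,0,0,0,0,-2.4,0,0],
)

```text
time: 8.35
tool_pos: [0.4959, 0.1179, 0.2645]
ee_rot: [3.14, -0.001, 0.2]
wrist_force: [-1.4, -0.6, 0.0]
width: 0.0469
finger_force: 0.0
```

```bash
python3 - <<'E'
from h import *
look('scene');look('top')
E
```

```text
scene tilt 0.5245501047601305 dist 0.029171577311510603 1321
knob x,y,z 0.0028841281532006337 0.233874193672174 0.12307469333385526 93
tcp cradle -0.005079265685468515 0.23102157588187003 0.264222082210687 F [ 1.23571424 -0.09255433 -0.49010273] t 8.4
top tilt 0.5089278261478166 dist 0.03256336226456998 1419
tcp cradle -0.005046438590170531 0.2307493876348751 0.26401693119108416 F [-0.12222084  0.57992765  1.03423202] t 8.45
```

>>> move_arm(
  deltas=[0,0,0,0.5,0,4,0,0,0,0,0.5,0,8,0,0,0,0,0.5,0,12,0,0,0,0,0.5,0,16,0,0,0,0,0.5,0,18.6,0,0,0,0,0.5,0,18.6,0,0,0,0,0.5,0,18.6,1,0,0,0,0.5,0,18.6,1],
)

```text
time: 9.25
tool_pos: [0.5025, 0.1188, 0.0802]
ee_rot: [3.141, -0.004, 0.199]
wrist_force: [-0.1, -0.0, 0.6]
width: 0.0345
finger_force: 0.0
```

>>> move_arm(
  deltas=[0,0,0,0,0,0,1,0,0,0,0,0,0,1,0,0,0,0,0.6,0,1,0,0,0,0,1.2,0,1,0,0,0,0,1.6,0,1,0,0,0,0,2,0,1,0,0,0,0,2.4,0,1,0,0,0,0,2.4,0,1],
)

```text
time: 10.05
tool_pos: [0.5073, 0.0954, 0.0803]
ee_rot: [3.141, -0.005, 0.199]
wrist_force: [0.5, 1.1, 5.8]
width: 0.0244
finger_force: 30.0
```

>>> move_arm(
  deltas=[0,0,0,0,0.4,0,1,0,0,0,0,0.8,0,1,0,0,0,0,1.1,0,1,0,0,0,0,1.3,0,1,0,0,0,0,1.4,0,1,0,0,0,0,1.5,0,1,0,0,0,0,1.5,0,1],
)

```text
time: 10.75
tool_pos: [0.51, 0.0824, 0.0803]
ee_rot: [-3.139, -0.006, 0.2]
wrist_force: [0.0, 4.7, 6.0]
width: 0.0248
finger_force: 30.0
```

```bash
python3 - <<'E'
from h import *
look('scene')
E
```

```text
scene tilt 0.5230784202214007 dist 0.029255016324799068 1251
knob x,y,z 0.003613229085777401 0.19417246376044803 0.1223604199655419 112
tcp cradle 0.0015181748619472399 0.19390610879317796 0.08028858061164956 F [0.99568638 5.05448528 6.00214154] t 10.8
```

>>> move_arm(
  deltas=[0,0,0,0,0.2,0,1,0,0,0,0,0.3,0,1,0,0,0,0,0.3,0,1],
)

```text
time: 11.1
tool_pos: [0.51, 0.0825, 0.0803]
ee_rot: [-3.133, -0.006, 0.201]
wrist_force: [-0.2, 12.1, 5.7]
width: 0.0247
finger_force: 30.0
```

Bolt is against its stop. Relax the push, release, and rise.

>>> move_arm(
  deltas=[0,0,0,0,-0.3,0,1,0,0,0,0,-0.3,0,0,0,0,0,0,-0.3,0,0,0,0,0,0,-0.3,0,0,0,0,0,0,-0.3,-3,0,0,0,0,0,-0.3,-7,0,0,0,0,0,-0.3,-12,0,0,0,0,0,-0.3,-16,0],
)

```text
time: 11.9
tool_pos: [0.5082, 0.0803, 0.24]
ee_rot: [3.141, -0.0, 0.199]
wrist_force: [0.1, 0.7, -0.2]
width: 0.0471
finger_force: 0.0
```

>>> move_arm(
  deltas=[0,0,0,0,-4,-2,0,0,0,0,0,-8,-2,0,0,0,0,0,-10,-2,0,0,0,0,0,-10,-2,0,0,0,0,0,-10,-2,0],
)

```text
time: 12.4
tool_pos: [0.4883, 0.1784, 0.2572]
ee_rot: [3.14, 0.001, 0.2]
wrist_force: [0.1, 0.7, 0.5]
width: 0.0473
finger_force: 0.0
```

```bash
python3 - <<'E'
from h import *
look('scene','pics/s4.png');look('top')
E
```

```text
scene tilt 0.5209057632326956 dist 0.029399648935211884 1422
knob x,y,z 0.002743418195355113 0.1951287580462482 0.12305123411222925 92
tcp cradle -0.0006220104225976852 0.291912811901801 0.25724678323151623 F [-0.40788891 -0.11608823  0.38286833] t 12.45
top tilt 0.5102653515983472 dist 0.03263976664636721 1369
knob x,y,z -0.002524351582436574 0.19244655276895334 0.1284141353912966 58
tcp cradle -0.0005249556634651098 0.2916885396758252 0.25732865006036154 F [ 0.33100765 -0.04139551  0.36113417] t 12.5
```

View pics/s4.png

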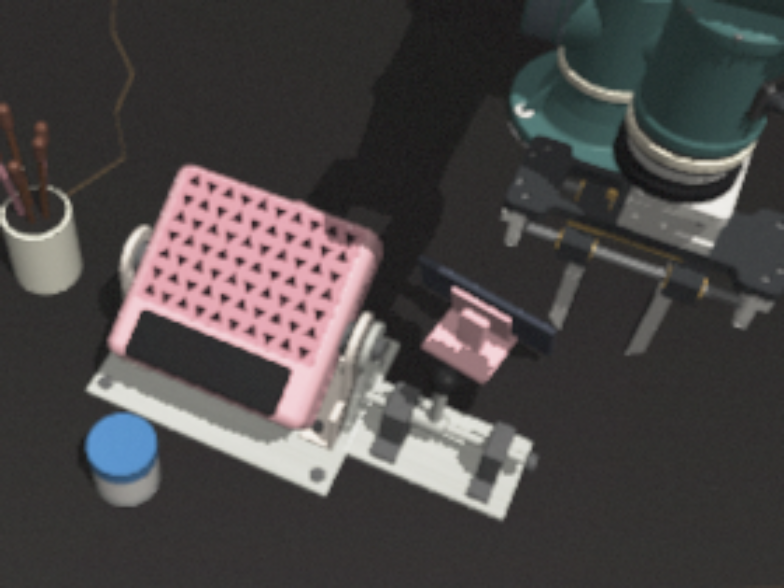

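The head is tipped, the knob is back at its home pixel (445,380), and the jar, pot and phone have not moved.

```bash
python3 -c "
from bench import robot
print(robot.close_job())"
```

```text
the job is handed in; nothing more can be done
None
```

The extractor head is locked at 30 degrees towards the client's chair: the last pictures put the tilt at about 0.51–0.52 rad with the bolt fully home, the jar, brush pot and phone look unmoved, and the job is handed in after about 12.5 s (it returned no verdict).

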